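# Open the combination lock of the standards case and present it

## Robot

A 7-joint arm with a two-finger parallel gripper is mounted at the origin on the work surface. World frame = base frame: x ahead of the robot, y to its left, z up, the work surface at z = 0. Lengths are in m, angles in rad, forces in N, time in s.
With the tool pointing down it reaches from about 0.4 to 0.85 m from the base axis. Payload 4.4 kg.
Tool frame: the origin (TCP) lies midway between the tips of the shut fingers; the grasp point (between the pads) lies 19 mm behind it; z points along the fingers, y is the line along which they close (so a half turn about z gives the same grasp; the last joint's range is limited). The gripper opens to 94 mm and grips with 3 to 60 N. Pads are 16 mm wide; open, the fingers measure 119 mm over their backs; the gripper's body (75 mm by 177 mm) begins 78 mm behind the grasp point.
Start: joints at [-1.284, 0.628, 0.038, 1.517, -0.027, 0.996, -0.02], TCP at [0.225, 0.61, 0.205] pointing down, gripper open.
Joint ranges: [-3.06, 3.06], [-0.37, 2.12], [-1.25, 1.32], [0.18, 2.47], [-1.1, 4.24], [0.23, 1.98], [-2.94, 2.94]. Speed limits (rad/s): [2.57, 2.57, 3.14, 3.14, 3.14, 3.14, 3.14].

## Interface

Orientations are given as a unit quaternion [w, x, y, z].
In Python, from station import manip gives the robot as it stands.
- The arm moves only by the tool apply_moves, never from a script. Its argument "plan" is a list of rows, each an object of numbers: "tx", "ty", "tz": the shift along the tool's x, y, z in units of 40 mm (1.0 is 40 mm); "rx", "ry", "rz": the turn, a rotation vector about the tool's x, y, z in units of 5 degrees (1.0 is 5 degrees); "fingers": the finger opening in mm, from 0 to 94. In form: [{"tx": .., "ty": .., "tz": .., "rx": .., "ry": .., "rz": .., "fingers": ..}, ...]. A call has 1 to 5 rows; each row shifts and turns the commanded pose from where the row before left it, along the tool's axes as they then stand; what a row does not reach is not made up. A row lasts 1/10 s, in which the tool goes at most 50 mm and 8.59 degrees, less where a joint would pass 70% of its speed; a pose out of reach is approached as far as the arm can. A call is refused whole if a number of a shift passes 1 or a number of a turn 1, either way. A call with a gripper value outside its range is refused whole. The fingers move at their own pace and stop on an object; the grip force is fixed at half the most. Time passes only in rows, so rows that do not move let the fingers close. It gives the time, the measured TCP pose, the force, the opening and the grip force at its end, in the units of the state.
- manip.observe(): the state, without advancing time (a new reading comes with each control period).
- manip.grab_frame(name): name is "scene" or "top" or "wrist"; returns a dict with "color" (420x560x3 uint8, red, green, blue), "vertical_fov" (degrees; the focal length in pixels is half the picture's height over the tangent of half this angle, whatever the lens; pixels are square), "cx", "cy" (the principal point, pixels), "rvec" (rotation vector, rad) and "tvec" (3), from world to camera coordinates, as OpenCV has them. Camera axes: x right, y down, z forward; pixel columns grow to the right and rows downward; lengths in m; the calibration is good to about 2 mm. The wrist camera is an equidistant fisheye: a pixel r from the principal point sees the ray r / f radians off the axis. A picture is of the moment at which its call begins. There is no depth.
- manip.hand_in(): hands the job in; it is judged then, once.
The state is a dict: "clock": time; "qpos": joint angles; "dq": joint speeds; "effort": joint torques, N m; "position": TCP position; "tool_rot": TCP orientation; "contact_force": force on the tool from outside, world axes, zero at the start; "torque": the same for the moment, N m; "width": finger opening in m; "grip_force": force on a finger pad.
Only numpy, scipy, OpenCV 4.12 (cv2) and the standard library are available. Lean on these libraries where they do the work, as an engineer would, in place of code of your own. Each camera call takes 0.05 s, during which the arm holds its last target. There are 200 camera calls.

## Task

Open the combination padlock on the standards case: turn its dial, feeling its notch clicks, until the pointer rests in the notch at the index rib, then draw the shackle fully open so that it clears the hasp staple. Take the opened lock off the case and finish holding it up in the gripper, level and dial up, about 12 cm above where it lay, shackle still open; do not put it down or let go. Handle the lock gently, with a light grip (20 to 40 N on each finger) and never a hard squeeze or yank, and leave the jar, the bottle and the tray where they stand.

Things in the scene. Friction and masses are not known exactly. Their poses are not given: they have to be found in the camera images.
- case: Low fixed steel case, dark grey with a mid-grey lid, 260 x 200 mm, lid top 80 mm over the bench; origin under its centre, +x along the shackle. The lock lies flat on a raised rest (50 mm wide, 20 mm over the lid), its centre 60 mm towards +x. Four fixed corner posts, 12 mm higher than the rest, end its long sides and leave 50 mm of each side free; a low lip stands behind it.
- staple (a point): Wire's middle at the crown of the hasp's fixed staple, an inverted U of 6 mm wire across the shackle, 3.5 to 9.5 mm in front of the lock body, 25 mm over the rest. One shackle leg passes through it, so the shut lock cannot be lifted off and goes forward only 3.5 mm. With the shackle fully open that leg's tip is clear of it and the lock lifts straight up.
- lock: The loose brass padlock with its dial and shackle, 0.4 to 0.6 kg, lying flat; origin at the middle of its body's underside, axes as lock_center.
- lock_center (a point): Centre of the lock body (66 mm in x, 60 mm wide in y, 30 mm thick in z); x points to the shackle, z up through the dial. It can be gripped across y by its long sides, 60 mm apart; beside them the case's lid lies 35 mm below this point; the dial rises 34 mm above it. The white index rib is on the top face at the +x edge.
- dial_grip (a point): On the dial's axis, half-way up its grip bar. The dial is a black disc (48 mm across, 3 mm thick) on the lock's top face with an upright grip bar 12 mm wide, 34 mm long, 16 mm tall (bar top 8 mm above this point, disc top 8 mm below). x runs along the bar to its pointed, white-lined end (the pointer), z up. Grip the bar across its 12 mm.
- dial (a joint): Dial angle, rad: 0 with the pointer at the index rib (towards the shackle), growing counter-clockwise seen from above. It clicks into 12 notches 0.524 rad (30 degrees) apart, under 0.1 N m to pass each, and springs into the nearest when let go; no end stops. It starts 2 to 5 clicks counter-clockwise of the rib. The shackle is free only within about 0.12 rad of 0.
- bow (a point): Middle of the shackle's bow, a straight round steel bar 9 mm thick, 26 mm long across y, its axis 51 mm in front of the lock body when shut and 35 mm above the case's lid. x is the pulling direction (level, away from the lock body), z up. Inside the U a finger has 37 mm between the legs and 37 mm between bow and staple.
- shackle (a joint): Shackle opening, m: 0 shut, 0.026 fully open (end stop). It slides with about 2.5 N of friction and stays where it is left, once the dial is in the notch at the rib; else it stops after about 1.5 mm.
- jar: Small amber jar, 34 mm across and 55 mm tall, standing loose on the case's lid behind the lock; origin under its centre. Leave it.
- solvent: Amber bottle, 68 mm across and 150 mm tall, on the bench; origin under its centre. Leave it.
- tray: Blue vial tray, 130 x 90 x 30 mm, with capped vials, on the bench; origin under its centre. Leave it.
Things that resemble listed ones, but are neither listed nor needed, are in the scene too. What is shaped like the lock but red is not meant.

How it is judged:
On the way, in this order (a step that is already met when the one before it is completed fails the run):
1. the dial's pointer rests in the notch at the index rib (value of joint dial between -0.12 and 0.12 rad), for 0.2 s.
2. the shackle is drawn open (value of joint shackle above 0.021 m), for 0.2 s.
3. the opened lock is lifted off the case (height (world z) of lock_center above 0.195 m and value of joint shackle above 0.021 m), for 0.2 s.
At the end, for the whole second after the job is handed in: Lock held in the fingers (over 3 N), off the case, its centre above 0.195 m (8 cm or more above where it lay), within 15 degrees of level with the dial up, still (under 0.03 m/s), shackle drawn more than 21 mm of its 26 mm (all of step 3 and angle between lock_center's own z axis and vertical below 0.26 rad and contact force between the fingers and lock above 3 N and contact force between lock and case below 0.1 N and linear speed of lock below 0.03 m/s); the arm keeps its last pose, push and grip.
It fails at once if the lock, its dial or its shackle is squeezed or yanked with more than 120 N in all (contact force between the fingers and lock above 120 N).
It fails at once if the jar on the case is shifted (distance of jar from where it was at the start of the episode above 0.02 m).
It fails at once if the bottle is shifted (distance of solvent from where it was at the start of the episode above 0.02 m).
It fails at once if the tray is shifted (distance of tray from where it was at the start of the episode above 0.02 m).
It also fails if it takes over 64 s, if anything falls off the work surface, if the arm or the gripper's body presses on something with over 40 N, if the wrist force passes 120 N, or if a joint passes its speed limit or range.

## Working session

There is one attempt and no reset: what is moved stays moved. The work goes in short steps, Python scripts to look and compute and a tool call to move; the robot and the scene stay as the last step left them, time stands still between calls to the robot, and variables do not carry over. Pictures are saved under pics/ and viewed, at most 10 in all, crops included, and the job is handed in when it is done.

Besides the shell and the picture viewer there is one more tool, called as name(argument=value, ...) on one line, values as JSON. apply_moves: Moves the arm, as the interface text tells. Its arguments: {"type":"object","properties":{"plan":{"type":"array"}},"required":["plan"]}

```bash
mkdir -p pics
cat > h.py <<'E'
from station import manip
import numpy as np, cv2
def grab(n,save=None):
    f=manip.grab_frame(n)
    if save: cv2.imwrite('pics/'+save+'.png',cv2.cvtColor(f['color'],cv2.COLOR_RGB2BGR))
    return f
def ray(f,u,v,fish=False):
    h=f['color'].shape[0]; F=h/2/np.tan(np.radians(f['vertical_fov'])/2)
    d=np.array([u-f['cx'],v-f['cy']],float)
    if fish:
        r=np.hypot(*d); t=r/F; c=np.array([*(d/max(r,1e-9)*np.sin(t)),np.cos(t)])
    else: c=np.array([*(d/F),1.])
    R=cv2.Rodrigues(np.array(f['rvec'],float))[0]; t=np.array(f['tvec'],float).ravel()
    w=R.T@c; return -R.T@t, w/np.linalg.norm(w)
def onz(f,u,v,z,fish=False):
    o,d=ray(f,u,v,fish); return o+d*(z-o[2])/d[2]
E
python3 - <<'E'
from h import *
f=grab('top','top0'); g=grab('scene','scene0'); w=grab('wrist','wrist0')
for x in (f,g,w): print(x['vertical_fov'],x['cx'],x['cy'],ray(x,x['cx'],x['cy']))
print(manip.observe())
E
```

```text
50.62597214630487 281.5069870869363 213.33701968596753 (array([ 0.47474681, -0.0910161 ,  1.17275971]), array([ 0.07830379, -0.01648427, -0.99679325]))
46.637058439019576 282.6896159593677 213.4156170708183 (array([1.05466506, 0.78585566, 0.90471865]), array([-0.40109879, -0.69387003, -0.59805029]))
65.70646984690485 278.482583976897 214.5018186292169 (array([0.15047842, 0.63524822, 0.38389611]), array([ 0.25038719, -0.09372546, -0.96359836]))
{'clock': 0.15, 'qpos': array([-1.28377965,  0.62912494,  0.03844859,  1.51809016, -0.02699096,
        0.99629544, -0.02001152]), 'dq': array([ 1.63208874e-03, -3.85876674e-03,  4.35228283e-04, -1.50290967e-03,
        3.47623140e-04, -2.39195300e-04,  5.66115070e-06]), 'effort': array([ 1.94649074e-03, -5.50099432e+01,  1.14532046e+00, -1.86819863e+01,
       -5.21238917e-02,  2.08461058e-02,  8.36288768e-05]), 'position': array([0.22440683, 0.60952028, 0.20478642]), 'tool_rot': array([-1.16745762e-04,  1.75497544e-01,  9.84479620e-01, -6.90238950e-04]), 'contact_force': array([0.18775314, 0.26044788, 0.07936918]), 'torque': array([-0.03236541,  0.02937959, -0.01081911]), 'grip_force': 0.0, 'width': 0.093724623824053}
```

View pics/top0.png

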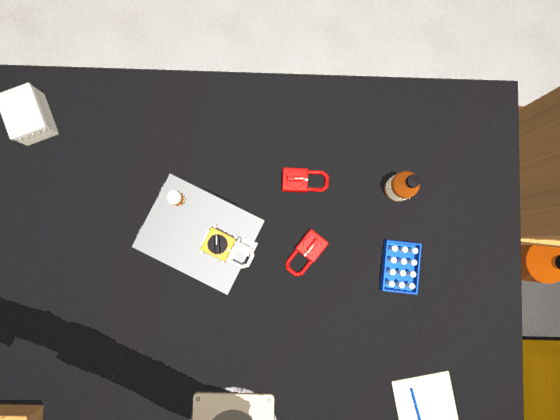

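View pics/scene0.png

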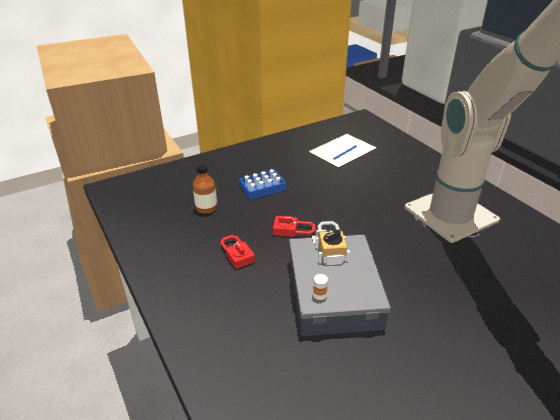

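The top view shows the case around (198,234). The brass lock is at (218,244) with its shackle pointing right and slightly down to (243,254), and the jar is at (175,199). Two red decoys, the bottle and the tray lie to the right.

Run:
```python
from h import *
f=grab('top'); im=f['color']; hsv=cv2.cvtColor(im,cv2.COLOR_RGB2HSV)
m=np.zeros(im.shape[:2],np.uint8); m[165:300,125:275]=1
y=((hsv[...,0]>18)&(hsv[...,0]<35)&(hsv[...,1]>120)&(hsv[...,2]>100)&(m>0)).astype(np.uint8)
p=cv2.findNonZero(y); r=cv2.minAreaRect(p); print('brass',r)
box=np.array([onz(f,*q,.13) for q in cv2.boxPoints(r)]); print(box.round(3), onz(f,*r[0],.13))
g=((im.max(2)>70)&(m>0)).astype(np.uint8); g=cv2.morphologyEx(g,cv2.MORPH_OPEN,np.ones((5,5)))
c=max(cv2.findContours(g,0,2)[0],key=cv2.contourArea); r=cv2.minAreaRect(c)
b=np.array([onz(f,*q,.08) for q in cv2.boxPoints(r)]); print('case',r,b.round(3),onz(f,*r[0],.08))
e=b[1:]-b[:-1]; print(np.linalg.norm(e,axis=1),np.degrees(np.arctan2(e[:,1],e[:,0])))
cr=im[215:275,190:270]; cv2.imwrite('pics/c1.png',cv2.cvtColor(cv2.resize(cr,None,fx=10,fy=10,interpolation=2),cv2.COLOR_RGB2BGR))
```

```text
brass ((217.490234375, 243.96853637695312), (27.29274559020996, 25.010587692260742), 27.758541107177734)
[[ 0.469  0.081  0.13 ]
 [ 0.521  0.056  0.13 ]
 [ 0.493 -0.002  0.13 ]
 [ 0.441  0.024  0.13 ]] [0.4809077  0.03953912 0.13      ]
case ((199.49998474121094, 231.99996948242188), (148.99996948242188, 133.99996948242188), 0.0) [[ 0.343  0.264  0.08 ]
 [ 0.67   0.281  0.08 ]
 [ 0.681 -0.087  0.08 ]
 [ 0.351 -0.096  0.08 ]] [0.50936219 0.09086059 0.08      ]
[0.3277235  0.36856774 0.32964086] [   2.99741996  -88.36509111 -178.48950629]
```

View pics/c1.png

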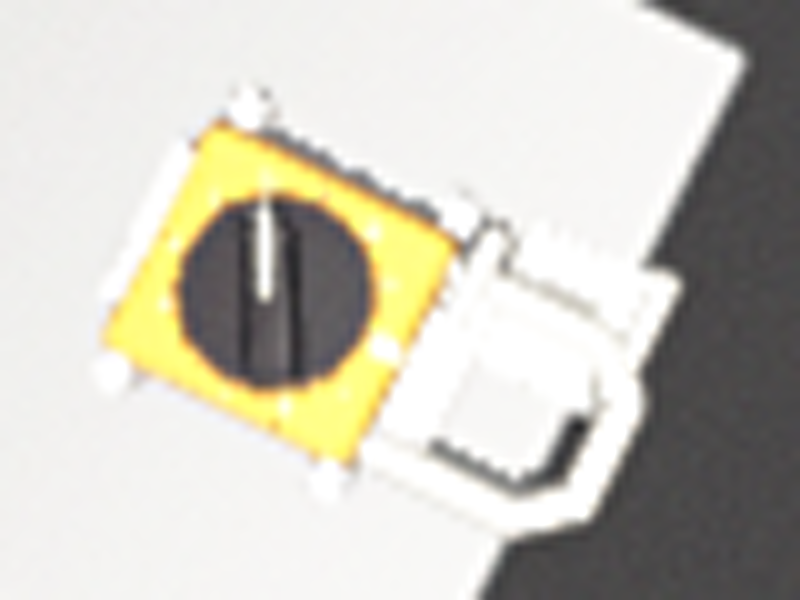

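The pointer points image-up and the rib is at the lower right of the lock, so the dial is about 4 clicks counter-clockwise. The lock's yaw is about -116°, with its centre near (0.481, 0.040). I'll move above it now.

apply_moves(plan=[{"tx": -0.84,"ty": -0.86,"tz": -0.1,"fingers": 94},{"tx": -0.84,"ty": -0.86,"tz": -0.1,"fingers": 94},{"tx": -0.84,"ty": -0.86,"tz": -0.1,"fingers": 94},{"tx": -0.84,"ty": -0.86,"tz": -0.1,"fingers": 94},{"tx": -0.84,"ty": -0.86,"tz": -0.1,"fingers": 94}])

```text
$.plan[0]: bad value
```

apply_moves(plan=[{"tx": -0.84,"ty": -0.86,"fingers": 94},{"tx": -0.84,"ty": -0.86,"fingers": 94},{"tx": -0.84,"ty": -0.86,"fingers": 94},{"tx": -0.84,"ty": -0.86,"fingers": 94}])

```text
$.plan[0]: bad value
```

apply_moves(plan=[{"tx": -0.84,"ty": -0.86,"tz": -0.1,"rx": 0,"ry": 0,"rz": 0,"fingers": 94},{"tx": -0.84,"ty": -0.86,"tz": -0.1,"rx": 0,"ry": 0,"rz": 0,"fingers": 94},{"tx": -0.84,"ty": -0.86,"tz": -0.1,"rx": 0,"ry": 0,"rz": 0,"fingers": 94},{"tx": -0.84,"ty": -0.86,"tz": -0.1,"rx": 0,"ry": 0,"rz": 0,"fingers": 94},{"tx": -0.84,"ty": -0.86,"tz": -0.1,"rx": 0,"ry": 0,"rz": 0,"fingers": 94}])

```text
clock: 0.7
position: [0.3233, 0.3886, 0.2256]
tool_rot: [0.0, 0.175, 0.985, -0.0]
contact_force: [0.7, 0.7, 0.3]
width: 0.0944
grip_force: 0.0
```

apply_moves(plan=[{"tx": -0.84,"ty": -0.86,"tz": 0,"rx": 0,"ry": 0,"rz": 0,"fingers": 94},{"tx": -0.84,"ty": -0.86,"tz": 0,"rx": 0,"ry": 0,"rz": 0,"fingers": 94},{"tx": -0.84,"ty": -0.86,"tz": 0,"rx": 0,"ry": 0,"rz": 0,"fingers": 94},{"tx": -0.84,"ty": -0.86,"tz": 0,"rx": 0,"ry": 0,"rz": 0,"fingers": 94},{"tx": -0.84,"ty": -0.86,"tz": 0,"rx": 0,"ry": 0,"rz": 0,"fingers": 94}])

```text
clock: 1.2
position: [0.4215, 0.1693, 0.2257]
tool_rot: [0.0, 0.175, 0.984, 0.0]
contact_force: [0.1, 0.5, 0.2]
width: 0.0938
grip_force: 0.0
```

apply_moves(plan=[{"tx": -0.83,"ty": -0.84,"tz": 0,"rx": 0,"ry": 0,"rz": 0,"fingers": 94},{"tx": -0.83,"ty": -0.84,"tz": 0,"rx": 0,"ry": 0,"rz": 0,"fingers": 94},{"tx": -0.83,"ty": -0.84,"tz": 0,"rx": 0,"ry": 0,"rz": 0,"fingers": 94},{"tx": 0,"ty": 0,"tz": 0,"rx": 0,"ry": 0,"rz": -1,"fingers": 94},{"tx": 0,"ty": 0,"tz": 0,"rx": 0,"ry": 0,"rz": -1,"fingers": 94}])

```text
clock: 1.7
position: [0.4801, 0.0401, 0.2253]
tool_rot: [0.0, 0.089, 0.996, -0.0]
contact_force: [-0.8, 0.2, 0.0]
width: 0.0941
grip_force: 0.0
```

Run:
```python
from h import *
f=grab('wrist','w1'); print(manip.observe()['position'],manip.observe()['qpos'].round(2))
im=f['color']; hsv=cv2.cvtColor(im,cv2.COLOR_RGB2HSV)
y=((hsv[...,0]>16)&(hsv[...,0]<35)&(hsv[...,1]>120)&(hsv[...,2]>80)).astype(np.uint8)
n,l,s,c=cv2.connectedComponentsWithStats(y); k=1+np.argmax(s[1:,4]); print(s[k],c[k])
ct=max(cv2.findContours((l==k).astype(np.uint8),0,1)[0],key=cv2.contourArea)
P=np.array([onz(f,*q,.13,True)[:2] for q in ct[:,0]],np.float32)
r=cv2.minAreaRect(P); print(r,cv2.boxPoints(r).round(4))
```

```text
[0.4797613  0.04102846 0.22536155] [-0.21  0.36  0.09  1.95 -0.04  0.83  1.3 ]
[ 253  356  264   45 2799] [390.77920686 384.7545552 ]
((0.7193524837493896, 0.15008792281150818), (0.3660798668861389, 0.02892533876001835), 79.65957641601562) [[ 0.6723 -0.0274]
 [ 0.7007 -0.0326]
 [ 0.7664  0.3276]
 [ 0.738   0.3328]]
```

View pics/w1.png

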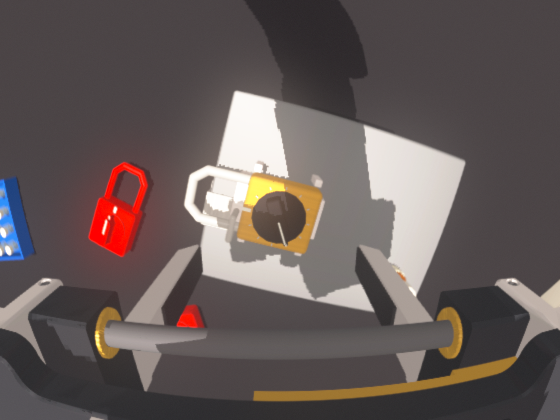

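The wrist view shows the lock at (280,214), with its dial at (279,216), its shackle left at (210,195) and the white pointer line ending near (284,243).

```bash
cat > m.py <<'E'
from h import *
f=grab('wrist')
im=f['color']; hsv=cv2.cvtColor(im,cv2.COLOR_RGB2HSV); m=np.zeros(im.shape[:2],bool); m[150:275,150:350]=1
W=lambda c,z: np.array([onz(f,*q,z,True)[:2] for q in c],np.float32)
y=((hsv[...,0]>12)&(hsv[...,0]<35)&(hsv[...,1]>110)&(hsv[...,2]>60)&m).astype(np.uint8)
y=cv2.morphologyEx(y,cv2.MORPH_OPEN,np.ones((3,3)))
h=cv2.convexHull(cv2.findNonZero(y))[:,0]
r=cv2.minAreaRect(W(h,.13)); b=cv2.boxPoints(r); e=b[1]-b[0]
print('body',np.round(r[0],4),np.round(r[1],4),np.degrees(np.arctan2(e[1],e[0])))
hm=cv2.fillConvexPoly(np.zeros_like(y),h,1)
hm=cv2.erode(hm,np.ones((5,5)))
d=((im.max(2)<75)&(hm>0)).astype(np.uint8)
d=cv2.morphologyEx(d,cv2.MORPH_OPEN,np.ones((3,3)))
c=max(cv2.findContours(d,0,1)[0],key=cv2.contourArea); print('disc',np.round(cv2.minEnclosingCircle(W(c[:,0],.133)),4))
hd=cv2.fillConvexPoly(np.zeros_like(y),cv2.convexHull(c)[:,0],1)
w=((hsv[...,1]<70)&(hsv[...,2]>110)&(hd>0)).astype(np.uint8)
p=cv2.findNonZero(w)
if p is not None:
    L=W(p[:,0],.149); print('ptr n',len(L),L.mean(0)); v=cv2.fitLine(L,2,0,.01,.01).ravel(); print(np.degrees(np.arctan2(v[1],v[0])))
E
python3 m.py
```

```text
body [0.477  0.0395] [0.0646 0.0624] -24.951666Traceback (most recent call last):
  File "m.py", line 14, in <module>
    c=max(cv2.findContours(d,0,1)[0],key=cv2.contourArea); print('disc',np.round(cv2.minEnclosingCircle(W(c[:,0],.133)),4))
                                                                        ~~~~~~~~^^^^^^^^^^^^^^^^^^^^^^^^^^^^^^^^^^^^^^^^^^
    return _wrapfunc(a, 'round', decimals=decimals, out=out)
    return _wrapit(obj, method, *args, **kwds)
    conv = _array_converter(obj)
ValueError: setting an array element with a sequence. The requested array has an inhomogeneous shape after 1 dimensions. The detected shape was (2,) + inhomogeneous part.
```

```bash
sed -i "s/np.round(cv2.minEnclosingCircle(W(c\[:,0\],.133)),4)/cv2.minEnclosingCircle(W(c[:,0],.133))/" m.py; python3 m.py
```

```text
body [0.4771 0.0395] [0.0645 0.0623] -24.803677
disc ((0.49495264887809753, 0.051689885556697845), 0.002009141957387328)
```

apply_moves(plan=[{"tx": 0,"ty": 0,"tz": 0,"rx": 0,"ry": 0,"rz": -1,"fingers": 34},{"tx": 0,"ty": 0,"tz": 0,"rx": 0,"ry": 0,"rz": -1,"fingers": 34},{"tx": 0.02,"ty": -0.04,"tz": 0.5,"rx": 0,"ry": 0,"rz": -0.95,"fingers": 34},{"tx": 0,"ty": 0,"tz": 0.7,"rx": 0,"ry": 0,"rz": 0,"fingers": 34},{"tx": 0,"ty": 0,"tz": 0.3,"rx": 0,"ry": 0,"rz": 0,"fingers": 34}])

```text
clock: 2.35
position: [0.4775, 0.0407, 0.1638]
tool_rot: [-0.001, -0.039, 0.999, -0.0]
contact_force: [-0.9, -0.4, 0.2]
width: 0.0575
grip_force: 0.0
```

Run:
```python
from h import *
f=grab('wrist','w2'); im=f['color'][150:300,180:380]
cv2.imwrite('pics/w2c.png',cv2.cvtColor(cv2.resize(im,None,fx=4,fy=4,interpolation=2),cv2.COLOR_RGB2BGR))
F=f
# project expected points
R=np.array(f['rvec']);t=np.array(f['tvec']).ravel()
def proj(p):
    c=cv2.Rodrigues(R)[0]@np.array(p)+t; th=np.arctan2(np.hypot(c[0],c[1]),c[2]); Fp=210/np.tan(np.radians(f['vertical_fov'])/2)
    return np.array([f['cx'],f['cy']])+Fp*th*c[:2]/np.hypot(c[0],c[1])
for n,p in {'axis top':(.479,.0395,.149),'ptr':(.479+.017*np.cos(.0785),.0395+.017*np.sin(.0785),.149),'tip':manip.observe()['position']}.items(): print(n,proj(p),(proj(p)-[180,150])*4)
```

```text
axis top [278.42567775 254.03050139] [393.702711   416.12200557]
ptr [278.46045714 277.61207284] [393.84182857 510.44829137]
tip [280.66702329 259.43730118] [402.66809315 437.74920472]
```

View pics/w2c.png

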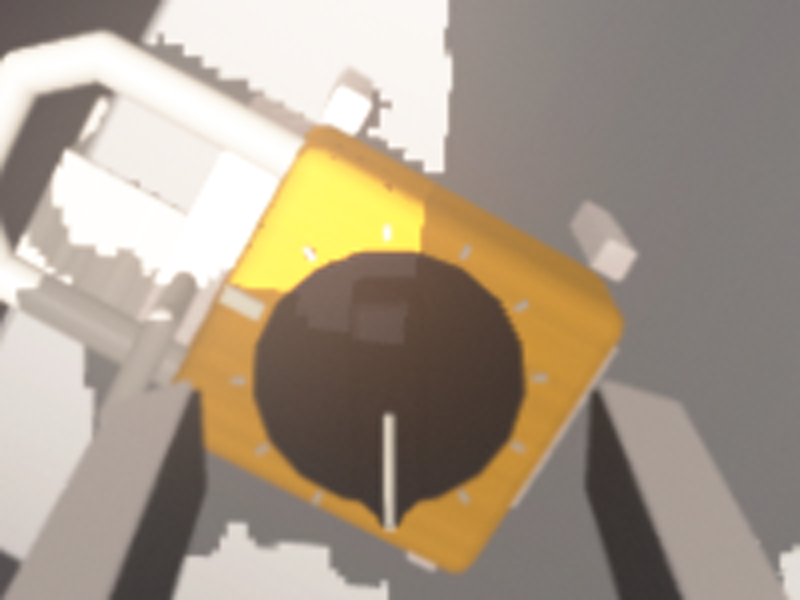

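The pointer line is vertical in view at crop (390,470), aligned with the tool. The rib is at (240,303), and there are 3 ticks in between, so 4 clicks. Next: descend and grip the bar.

apply_moves(plan=[{"tx": -0.03,"ty": -0.03,"tz": 0.4,"rx": 0,"ry": 0,"rz": 0,"fingers": 34},{"tx": 0,"ty": 0,"tz": 0.31,"rx": 0,"ry": 0,"rz": 0,"fingers": 10},{"tx": 0,"ty": 0,"tz": 0,"rx": 0,"ry": 0,"rz": 0,"fingers": 5},{"tx": 0,"ty": 0,"tz": 0,"rx": 0,"ry": 0,"rz": 0,"fingers": 5},{"tx": 0,"ty": 0,"tz": 0,"rx": 0,"ry": 0,"rz": 0,"fingers": 5}])

```text
clock: 2.9
position: [0.4807, 0.0396, 0.1379]
tool_rot: [0.001, -0.039, 0.999, 0.0]
contact_force: [-0.7, 0.1, 0.9]
width: 0.0136
grip_force: 0.0
```

apply_moves(plan=[{"tx": 0,"ty": 0,"tz": 0,"rx": 0,"ry": 0,"rz": 0,"fingers": 5},{"tx": 0,"ty": 0,"tz": 0,"rx": 0,"ry": 0,"rz": 0,"fingers": 5},{"tx": 0,"ty": 0,"tz": 0,"rx": 0,"ry": 0,"rz": 0.6,"fingers": 5},{"tx": 0,"ty": 0,"tz": 0,"rx": 0,"ry": 0,"rz": 1,"fingers": 5},{"tx": 0,"ty": 0,"tz": 0,"rx": 0,"ry": 0,"rz": 1,"fingers": 5}])

```text
clock: 3.4
position: [0.4807, 0.0397, 0.1379]
tool_rot: [0.001, 0.075, 0.997, 0.0]
contact_force: [0.2, 0.6, 4.5]
width: 0.0115
grip_force: 30.0
```

apply_moves(plan=[{"tx": 0,"ty": 0,"tz": 0,"rx": 0,"ry": 0,"rz": 1,"fingers": 5},{"tx": 0,"ty": 0,"tz": 0,"rx": 0,"ry": 0,"rz": 1,"fingers": 5},{"tx": 0,"ty": 0,"tz": 0,"rx": 0,"ry": 0,"rz": 1,"fingers": 5},{"tx": 0,"ty": 0,"tz": 0,"rx": 0,"ry": 0,"rz": 1,"fingers": 5},{"tx": 0,"ty": 0,"tz": 0,"rx": 0,"ry": 0,"rz": 1,"fingers": 5}])

```text
clock: 3.9
position: [0.4807, 0.0397, 0.1379]
tool_rot: [0.001, 0.289, 0.957, 0.0]
contact_force: [0.8, 0.4, 4.2]
width: 0.0114
grip_force: 30.3
```

apply_moves(plan=[{"tx": 0,"ty": 0,"tz": 0,"rx": 0,"ry": 0,"rz": 1,"fingers": 5},{"tx": 0,"ty": 0,"tz": 0,"rx": 0,"ry": 0,"rz": 1,"fingers": 5},{"tx": 0,"ty": 0,"tz": 0,"rx": 0,"ry": 0,"rz": 1,"fingers": 5},{"tx": 0,"ty": 0,"tz": 0,"rx": 0,"ry": 0,"rz": 1,"fingers": 5},{"tx": 0,"ty": 0,"tz": 0,"rx": 0,"ry": 0,"rz": 1,"fingers": 5}])

```text
clock: 4.4
position: [0.4807, 0.0396, 0.1379]
tool_rot: [0.0, 0.49, 0.872, 0.001]
contact_force: [-0.9, 0.5, 5.1]
width: 0.012
grip_force: 30.0
```

apply_moves(plan=[{"tx": 0,"ty": 0,"tz": 0,"rx": 0,"ry": 0,"rz": 1,"fingers": 5},{"tx": 0,"ty": 0,"tz": 0,"rx": 0,"ry": 0,"rz": 1,"fingers": 5},{"tx": 0,"ty": 0,"tz": 0,"rx": 0,"ry": 0,"rz": 1,"fingers": 5},{"tx": 0,"ty": 0,"tz": 0,"rx": 0,"ry": 0,"rz": 1,"fingers": 5},{"tx": 0,"ty": 0,"tz": 0,"rx": 0,"ry": 0,"rz": 1,"fingers": 5}])

```text
clock: 4.9
position: [0.4806, 0.0396, 0.1379]
tool_rot: [0.0, 0.667, 0.745, 0.001]
contact_force: [-1.4, 1.3, 3.2]
width: 0.0114
grip_force: 30.0
```

apply_moves(plan=[{"tx": 0,"ty": 0,"tz": 0,"rx": 0,"ry": 0,"rz": 1,"fingers": 5},{"tx": 0,"ty": 0,"tz": 0,"rx": 0,"ry": 0,"rz": 1,"fingers": 5},{"tx": 0,"ty": 0,"tz": 0,"rx": 0,"ry": 0,"rz": 1,"fingers": 5},{"tx": 0,"ty": 0,"tz": 0,"rx": 0,"ry": 0,"rz": 1,"fingers": 5},{"tx": 0,"ty": 0,"tz": 0,"rx": 0,"ry": 0,"rz": 1,"fingers": 5}])

```text
clock: 5.4
position: [0.4806, 0.0396, 0.1378]
tool_rot: [-0.0, 0.812, 0.583, 0.001]
contact_force: [-0.1, -0.2, 5.2]
width: 0.0118
grip_force: 30.0
```

apply_moves(plan=[{"tx": 0,"ty": 0,"tz": 0,"rx": 0,"ry": 0,"rz": 0.7,"fingers": 5},{"tx": 0,"ty": 0,"tz": 0,"rx": 0,"ry": 0,"rz": 0.7,"fingers": 5},{"tx": 0,"ty": 0,"tz": 0,"rx": 0,"ry": 0,"rz": 0,"fingers": 5},{"tx": 0,"ty": 0,"tz": 0,"rx": 0,"ry": 0,"rz": 0,"fingers": 5},{"tx": 0,"ty": 0,"tz": 0,"rx": 0,"ry": 0,"rz": 0,"fingers": 30}])

```text
clock: 5.9
position: [0.4803, 0.0395, 0.1375]
tool_rot: [-0.0, 0.846, 0.534, 0.0]
contact_force: [-0.1, -0.9, 1.2]
width: 0.0167
grip_force: 0.0
```

apply_moves(plan=[{"tx": 0,"ty": 0,"tz": -0.6,"rx": 0,"ry": 0,"rz": 0,"fingers": 50},{"tx": 0,"ty": 0,"tz": -0.9,"rx": 0,"ry": 0,"rz": 0,"fingers": 50},{"tx": -0.7,"ty": 0,"tz": 0,"rx": 0,"ry": 0,"rz": 0,"fingers": 50},{"tx": -0.7,"ty": 0,"tz": 0,"rx": 0,"ry": 0,"rz": 0,"fingers": 50},{"tx": -0.7,"ty": 0,"tz": 0,"rx": 0,"ry": 0,"rz": 0,"fingers": 50}])

```text
clock: 6.4
position: [0.4436, -0.037, 0.1973]
tool_rot: [0.0, 0.845, 0.534, 0.0]
contact_force: [0.3, -0.0, 0.0]
width: 0.0495
grip_force: 0.0
```

apply_moves(plan=[{"tx": 0,"ty": 0,"tz": 0,"rx": 0,"ry": 0,"rz": -1,"fingers": 50},{"tx": 0,"ty": 0,"tz": 0,"rx": 0,"ry": 0,"rz": -1,"fingers": 50}])

```text
clock: 6.6
position: [0.4435, -0.0373, 0.1972]
tool_rot: [-0.0, 0.795, 0.606, 0.0]
contact_force: [-0.1, 0.2, -0.1]
width: 0.0501
grip_force: 0.0
```

Run:
```python
from h import *
f=grab('wrist','w3')
R=np.array(f['rvec']);t=np.array(f['tvec']).ravel()
def proj(p):
    c=cv2.Rodrigues(R)[0]@np.array(p)+t; th=np.arctan2(np.hypot(c[0],c[1]),c[2]); Fp=210/np.tan(np.radians(f['vertical_fov'])/2)
    return np.array([f['cx'],f['cy']])+Fp*th*c[:2]/np.hypot(c[0],c[1])
print(manip.observe()['position'],'bow',proj((.4442,-.0361,.1195)),'axis',proj((.480,.0396,.149)))
```

```text
[ 0.44373039 -0.03688806  0.19726731] bow [279.58426302 218.90000839] axis [300.57509832 116.05420017]
```

View pics/w3.png

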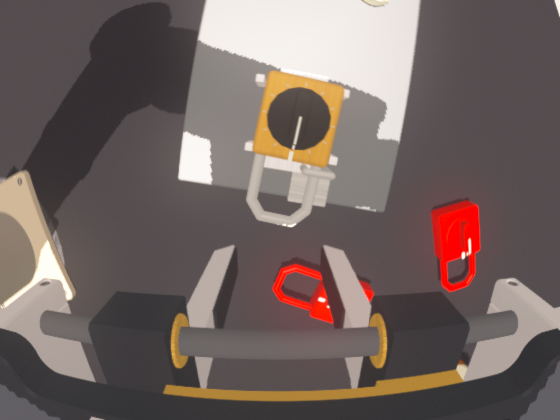

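The dial pointer at (296,135) lines up with the rib, so the dial is set. The bow middle is at (281,219), as predicted. I'll rotate 80° more and descend on the bow.

apply_moves(plan=[{"tx": 0,"ty": 0,"tz": 0,"rx": 0,"ry": 0,"rz": -1,"fingers": 34},{"tx": 0,"ty": 0,"tz": 0,"rx": 0,"ry": 0,"rz": -1,"fingers": 34},{"tx": 0,"ty": 0,"tz": 0,"rx": 0,"ry": 0,"rz": -1,"fingers": 34},{"tx": 0,"ty": 0,"tz": 0,"rx": 0,"ry": 0,"rz": -1,"fingers": 34},{"tx": 0,"ty": 0,"tz": 0,"rx": 0,"ry": 0,"rz": -1,"fingers": 34}])

```text
clock: 7.15
position: [0.4439, -0.0364, 0.1971]
tool_rot: [-0.0, 0.645, 0.764, -0.0]
contact_force: [-0.8, -0.3, 0.6]
width: 0.0341
grip_force: 0.0
```

apply_moves(plan=[{"tx": 0,"ty": 0,"tz": 0,"rx": 0,"ry": 0,"rz": -1,"fingers": 34},{"tx": 0,"ty": 0,"tz": 0,"rx": 0,"ry": 0,"rz": -1,"fingers": 34},{"tx": 0,"ty": 0,"tz": 0,"rx": 0,"ry": 0,"rz": -1,"fingers": 34},{"tx": 0,"ty": 0,"tz": 0,"rx": 0,"ry": 0,"rz": -1,"fingers": 34},{"tx": 0,"ty": 0,"tz": 0,"rx": 0,"ry": 0,"rz": -1,"fingers": 34}])

```text
clock: 7.65
position: [0.4439, -0.0364, 0.197]
tool_rot: [-0.0, 0.464, 0.886, -0.0]
contact_force: [0.1, -0.2, -0.8]
width: 0.034
grip_force: 0.0
```

apply_moves(plan=[{"tx": 0,"ty": 0,"tz": 0,"rx": 0,"ry": 0,"rz": -1,"fingers": 34},{"tx": 0,"ty": 0,"tz": 0,"rx": 0,"ry": 0,"rz": -1,"fingers": 34},{"tx": 0,"ty": 0,"tz": 0,"rx": 0,"ry": 0,"rz": -1,"fingers": 34},{"tx": 0,"ty": 0,"tz": 0,"rx": 0,"ry": 0,"rz": -1,"fingers": 34},{"tx": 0,"ty": 0,"tz": 0,"rx": 0,"ry": 0,"rz": -1,"fingers": 34}])

```text
clock: 8.15
position: [0.4439, -0.0364, 0.197]
tool_rot: [-0.0, 0.262, 0.965, -0.0]
contact_force: [-0.6, 0.3, 0.7]
width: 0.0344
grip_force: 0.0
```

apply_moves(plan=[{"tx": 0,"ty": 0,"tz": 0,"rx": 0,"ry": 0,"rz": -1,"fingers": 34},{"tx": 0,"ty": 0,"tz": 0.5,"rx": 0,"ry": 0,"rz": 0,"fingers": 34},{"tx": 0,"ty": 0,"tz": 0.4,"rx": 0,"ry": 0,"rz": 0,"fingers": 34},{"tx": 0,"ty": 0,"tz": 0.2,"rx": 0,"ry": 0,"rz": 0,"fingers": 34},{"tx": 0,"ty": 0,"tz": 0,"rx": 0,"ry": 0,"rz": 0,"fingers": 34}])

```text
clock: 8.65
position: [0.4433, -0.0364, 0.1523]
tool_rot: [-0.001, 0.221, 0.975, -0.0]
contact_force: [0.4, -0.3, -0.0]
width: 0.0343
grip_force: 0.0
```

Run:
```python
from h import *
f=grab('wrist','w4')
print(manip.observe()['position'],manip.observe()['qpos'].round(2))
```

```text
[ 0.44379151 -0.03650768  0.15290203] [-0.17  0.44  0.25  2.13 -0.19  0.6   1.35]
```

View pics/w4.png

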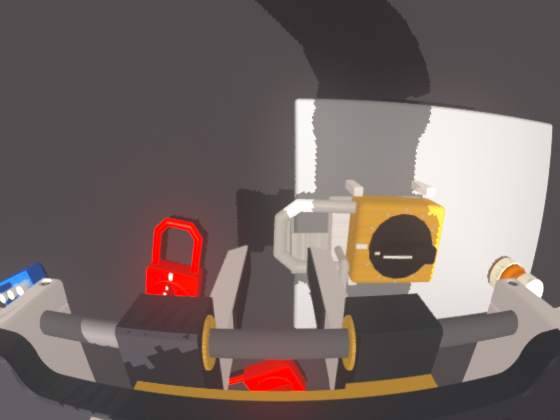

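The bow at (281,235) is centred between the fingertips at (242,250) and (318,250). I'll descend and close.

apply_moves(plan=[{"tx": 0,"ty": 0,"tz": 0.5,"rx": 0,"ry": 0,"rz": 0,"fingers": 34},{"tx": 0,"ty": 0,"tz": 0.5,"rx": 0,"ry": 0,"rz": 0,"fingers": 34},{"tx": 0,"ty": 0,"tz": 0.35,"rx": 0,"ry": 0,"rz": 0,"fingers": 34},{"tx": 0,"ty": 0,"tz": 0,"rx": 0,"ry": 0,"rz": 0,"fingers": 20},{"tx": 0,"ty": 0,"tz": 0,"rx": 0,"ry": 0,"rz": 0,"fingers": 5}])

```text
clock: 9.2
position: [0.4445, -0.0366, 0.0997]
tool_rot: [0.0, 0.221, 0.975, 0.0]
contact_force: [0.4, 0.1, 0.5]
width: 0.0214
grip_force: 0.0
```

apply_moves(plan=[{"tx": 0,"ty": 0,"tz": 0,"rx": 0,"ry": 0,"rz": 0,"fingers": 4},{"tx": 0,"ty": 0,"tz": 0,"rx": 0,"ry": 0,"rz": 0,"fingers": 4},{"tx": 0,"ty": 0,"tz": 0,"rx": 0,"ry": 0,"rz": 0,"fingers": 4}])

```text
clock: 9.5
position: [0.4451, -0.0366, 0.0998]
tool_rot: [0.001, 0.221, 0.975, 0.0]
contact_force: [1.2, 0.1, 3.1]
width: 0.0081
grip_force: 29.6
```

Gripped. Pull gently towards lock +x, which is tool -y.

apply_moves(plan=[{"tx": 0,"ty": -0.1,"tz": 0,"rx": 0,"ry": 0,"rz": 0,"fingers": 4},{"tx": 0,"ty": -0.1,"tz": 0,"rx": 0,"ry": 0,"rz": 0,"fingers": 4},{"tx": 0,"ty": -0.1,"tz": 0,"rx": 0,"ry": 0,"rz": 0,"fingers": 4},{"tx": 0,"ty": -0.1,"tz": 0,"rx": 0,"ry": 0,"rz": 0,"fingers": 4},{"tx": 0,"ty": 0,"tz": 0,"rx": 0,"ry": 0,"rz": 0,"fingers": 4}])

```text
clock: 10.0
position: [0.437, -0.0519, 0.0991]
tool_rot: [0.0, 0.221, 0.975, -0.0]
contact_force: [1.5, -0.6, 2.0]
width: 0.0079
grip_force: 29.6
```

apply_moves(plan=[{"tx": 0,"ty": -0.1,"tz": 0,"rx": 0,"ry": 0,"rz": 0,"fingers": 4},{"tx": 0,"ty": -0.1,"tz": 0,"rx": 0,"ry": 0,"rz": 0,"fingers": 4},{"tx": 0,"ty": -0.05,"tz": 0,"rx": 0,"ry": 0,"rz": 0,"fingers": 4},{"tx": 0,"ty": 0,"tz": 0,"rx": 0,"ry": 0,"rz": 0,"fingers": 4}])

```text
clock: 10.4
position: [0.4325, -0.0602, 0.099]
tool_rot: [-0.0, 0.221, 0.975, -0.0]
contact_force: [1.8, 0.9, 1.1]
width: 0.0081
grip_force: 29.6
```

apply_moves(plan=[{"tx": 0,"ty": -0.03,"tz": 0,"rx": 0,"ry": 0,"rz": 0,"fingers": 4},{"tx": 0,"ty": -0.03,"tz": 0,"rx": 0,"ry": 0,"rz": 0,"fingers": 4},{"tx": 0,"ty": -0.03,"tz": 0,"rx": 0,"ry": 0,"rz": 0,"fingers": 4},{"tx": 0,"ty": 0,"tz": 0,"rx": 0,"ry": 0,"rz": 0,"fingers": 4}])

```text
clock: 10.8
position: [0.4322, -0.0621, 0.0992]
tool_rot: [0.001, 0.22, 0.976, 0.001]
contact_force: [5.0, 4.2, 1.5]
width: 0.0079
grip_force: 29.5
```

Run:
```python
from h import *
f=grab('wrist','w5')
cv2.imwrite('pics/w5c.png',cv2.cvtColor(cv2.resize(f['color'][170:320,230:450],None,fx=3.5,fy=3.5,interpolation=2),cv2.COLOR_RGB2BGR))
o=manip.observe();print(o['position'],o['contact_force'])
```

```text
[ 0.43226169 -0.0620706   0.09921841] [4.12329005 5.36399897 1.10425506]
```

View pics/w5c.png

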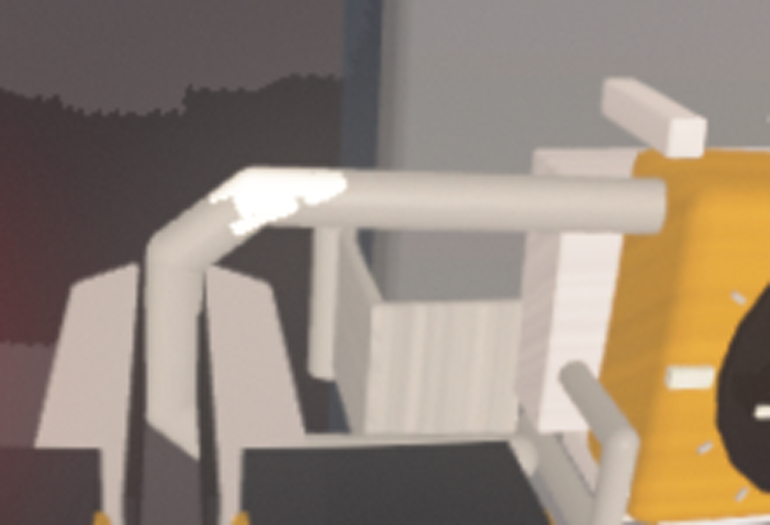

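The shackle is against its stop: force rose to about 7 N, and the free leg's tip at crop (525,450) is clear of the staple at (600,430). Release, rise and go to the lock body.

apply_moves(plan=[{"tx": 0,"ty": 0.02,"tz": 0,"rx": 0,"ry": 0,"rz": 0,"fingers": 30},{"tx": 0,"ty": 0,"tz": 0,"rx": 0,"ry": 0,"rz": 0,"fingers": 30},{"tx": 0,"ty": 0,"tz": -0.5,"rx": 0,"ry": 0,"rz": 0,"fingers": 30},{"tx": 0,"ty": 0,"tz": -1,"rx": 0,"ry": 0,"rz": 0,"fingers": 40},{"tx": 0,"ty": 0,"tz": -0.8,"rx": 0,"ry": 0,"rz": 0,"fingers": 94}])

```text
clock: 11.35
position: [0.4299, -0.0633, 0.1919]
tool_rot: [-0.001, 0.221, 0.975, -0.001]
contact_force: [1.2, 0.0, 0.4]
width: 0.0427
grip_force: 0.0
```

apply_moves(plan=[{"tx": 0,"ty": 0.9,"tz": 0,"rx": 0,"ry": 0,"rz": 1,"fingers": 94},{"tx": 0.08,"ty": 0.9,"tz": 0,"rx": 0,"ry": 0,"rz": 1,"fingers": 94},{"tx": 0.15,"ty": 0.9,"tz": 0,"rx": 0,"ry": 0,"rz": 1,"fingers": 94},{"tx": 0,"ty": 0,"tz": 0,"rx": 0,"ry": 0,"rz": 1,"fingers": 94},{"tx": 0,"ty": 0,"tz": 0,"rx": 0,"ry": 0,"rz": 1,"fingers": 94}])

```text
clock: 11.85
position: [0.4775, 0.0359, 0.1904]
tool_rot: [-0.001, 0.427, 0.904, -0.001]
contact_force: [-0.3, -0.6, 0.0]
width: 0.0827
grip_force: 0.0
```

apply_moves(plan=[{"tx": 0,"ty": 0,"tz": 0,"rx": 0,"ry": 0,"rz": 1,"fingers": 94},{"tx": 0,"ty": 0,"tz": 0,"rx": 0,"ry": 0,"rz": 1,"fingers": 94},{"tx": 0,"ty": 0,"tz": 0,"rx": 0,"ry": 0,"rz": 1,"fingers": 94},{"tx": 0,"ty": 0,"tz": 0,"rx": 0,"ry": 0,"rz": 1,"fingers": 94},{"tx": 0,"ty": 0,"tz": 0,"rx": 0,"ry": 0,"rz": 1,"fingers": 94}])

```text
clock: 12.35
position: [0.4771, 0.0346, 0.1906]
tool_rot: [-0.001, 0.614, 0.79, -0.001]
contact_force: [-0.1, -0.6, 0.8]
width: 0.0938
grip_force: 0.0
```

apply_moves(plan=[{"tx": 0,"ty": 0,"tz": 0,"rx": 0,"ry": 0,"rz": 1,"fingers": 94},{"tx": 0,"ty": 0,"tz": 0,"rx": 0,"ry": 0,"rz": 1,"fingers": 94},{"tx": 0,"ty": 0,"tz": 0,"rx": 0,"ry": 0,"rz": 1,"fingers": 94},{"tx": 0,"ty": 0,"tz": 0,"rx": 0,"ry": 0,"rz": 1,"fingers": 94},{"tx": 0,"ty": 0,"tz": 0,"rx": 0,"ry": 0,"rz": 1,"fingers": 94}])

```text
clock: 12.85
position: [0.4772, 0.0346, 0.1906]
tool_rot: [-0.001, 0.77, 0.638, -0.001]
contact_force: [0.0, -0.9, 0.2]
width: 0.0939
grip_force: 0.0
```

apply_moves(plan=[{"tx": 0,"ty": 0,"tz": 0,"rx": 0,"ry": 0,"rz": 1,"fingers": 94},{"tx": 0,"ty": 0,"tz": 0,"rx": 0,"ry": 0,"rz": 1,"fingers": 94},{"tx": 0,"ty": 0,"tz": 0,"rx": 0,"ry": 0,"rz": 1,"fingers": 94},{"tx": 0,"ty": 0,"tz": 0,"rx": 0,"ry": 0,"rz": 0,"fingers": 94}])

```text
clock: 13.25
position: [0.4773, 0.0348, 0.1906]
tool_rot: [-0.0, 0.846, 0.533, -0.001]
contact_force: [-0.2, 0.4, 0.2]
width: 0.094
grip_force: 0.0
```

Run:
```python
from h import *
f=grab('wrist','w6')
R=np.array(f['rvec']);t=np.array(f['tvec']).ravel()
def proj(p):
    c=cv2.Rodrigues(R)[0]@np.array(p)+t; th=np.arctan2(np.hypot(c[0],c[1]),c[2]); Fp=210/np.tan(np.radians(f['vertical_fov'])/2)
    return (np.array([f['cx'],f['cy']])+Fp*th*c[:2]/np.hypot(c[0],c[1])).round(1)
o=manip.observe();p=o['position'];print(p,o['tool_rot'],'tcp',proj(p),'axis',proj((.4796,.0372,.149)),'tcp at bar top',proj([p[0],p[1],.149]))
```

```text
[0.47753073 0.03494564 0.19064176] [-1.94821628e-04  8.45238673e-01  5.34387820e-01 -1.09819011e-03] tcp [279.  257.2] axis [280.4 230.5] tcp at bar top [279.1 234.4]
```

View pics/w6.png

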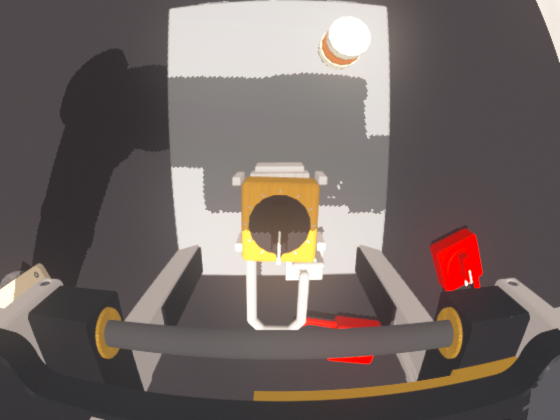

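The lock is centred laterally at (280,220), with the dial at the rib, the shackle open and the fingers straddling the body. Descend and grip.

apply_moves(plan=[{"tx": 0,"ty": 0,"tz": 0.8,"rx": 0,"ry": 0,"rz": 0,"fingers": 94},{"tx": 0,"ty": 0,"tz": 0.8,"rx": 0,"ry": 0,"rz": 0,"fingers": 94},{"tx": 0,"ty": 0,"tz": 0.5,"rx": 0,"ry": 0,"rz": 0,"fingers": 94},{"tx": 0,"ty": 0,"tz": 0.22,"rx": 0,"ry": 0,"rz": 0,"fingers": 94},{"tx": 0,"ty": 0,"tz": 0,"rx": 0,"ry": 0,"rz": 0,"fingers": 75}])

```text
clock: 13.8
position: [0.4776, 0.0351, 0.0975]
tool_rot: [-0.001, 0.845, 0.534, -0.001]
contact_force: [-0.2, 0.6, -0.3]
width: 0.0892
grip_force: 0.0
```

apply_moves(plan=[{"tx": 0,"ty": 0,"tz": 0,"rx": 0,"ry": 0,"rz": 0,"fingers": 66},{"tx": 0,"ty": 0,"tz": 0,"rx": 0,"ry": 0,"rz": 0,"fingers": 60},{"tx": 0,"ty": 0,"tz": 0,"rx": 0,"ry": 0,"rz": 0,"fingers": 54},{"tx": 0,"ty": 0,"tz": 0,"rx": 0,"ry": 0,"rz": 0,"fingers": 54},{"tx": 0,"ty": 0,"tz": 0,"rx": 0,"ry": 0,"rz": 0,"fingers": 54}])

```text
clock: 14.3
position: [0.4786, 0.0359, 0.0989]
tool_rot: [-0.0, 0.845, 0.534, 0.0]
contact_force: [-1.9, 1.0, 6.3]
width: 0.06
grip_force: 29.9
```

Held at 60 mm with 30 N. Lift straight up slowly.

apply_moves(plan=[{"tx": 0,"ty": 0,"tz": -0.1,"rx": 0,"ry": 0,"rz": 0,"fingers": 54},{"tx": 0,"ty": 0,"tz": -0.2,"rx": 0,"ry": 0,"rz": 0,"fingers": 54},{"tx": 0,"ty": 0,"tz": -0.25,"rx": 0,"ry": 0,"rz": 0,"fingers": 54},{"tx": 0,"ty": 0,"tz": -0.25,"rx": 0,"ry": 0,"rz": 0,"fingers": 54},{"tx": 0,"ty": 0,"tz": -0.2,"rx": 0,"ry": 0,"rz": 0,"fingers": 54}])

```text
clock: 14.8
position: [0.4788, 0.0352, 0.1394]
tool_rot: [0.0, 0.846, 0.534, 0.0]
contact_force: [-0.4, -0.4, -4.5]
width: 0.0601
grip_force: 29.8
```

Force matches the lock's weight (4.5 N), with no snag.

apply_moves(plan=[{"tx": 0,"ty": 0,"tz": -0.35,"rx": 0,"ry": 0,"rz": 0,"fingers": 54},{"tx": 0,"ty": 0,"tz": -0.45,"rx": 0,"ry": 0,"rz": 0,"fingers": 54},{"tx": 0,"ty": 0,"tz": -0.45,"rx": 0,"ry": 0,"rz": 0,"fingers": 54},{"tx": 0,"ty": 0,"tz": -0.4,"rx": 0,"ry": 0,"rz": 0,"fingers": 54},{"tx": 0,"ty": 0,"tz": -0.3,"rx": 0,"ry": 0,"rz": 0,"fingers": 54}])

```text
clock: 15.3
position: [0.4787, 0.0352, 0.2177]
tool_rot: [0.0, 0.846, 0.534, 0.0]
contact_force: [0.2, 0.0, -4.1]
width: 0.0602
grip_force: 29.8
```

apply_moves(plan=[{"tx": 0,"ty": 0,"tz": 0,"rx": 0,"ry": 0,"rz": 0,"fingers": 54},{"tx": 0,"ty": 0,"tz": 0,"rx": 0,"ry": 0,"rz": 0,"fingers": 54},{"tx": 0,"ty": 0,"tz": 0,"rx": 0,"ry": 0,"rz": 0,"fingers": 54},{"tx": 0,"ty": 0,"tz": 0,"rx": 0,"ry": 0,"rz": 0,"fingers": 54},{"tx": 0,"ty": 0,"tz": 0,"rx": 0,"ry": 0,"rz": 0,"fingers": 54}])

```text
clock: 15.8
position: [0.4782, 0.0354, 0.2157]
tool_rot: [-0.0, 0.846, 0.534, -0.001]
contact_force: [0.5, 0.6, -4.6]
width: 0.0597
grip_force: 29.8
```

Run:
```python
from h import *
w=grab('wrist')['color']; s=grab('scene')['color'][150:340,240:440]
s=cv2.resize(s,None,fx=2.2,fy=2.2); w=w[100:400,120:460]
c=np.zeros((420,790,3),np.uint8); c[:300,:340]=w; c[:s.shape[0],345:345+s.shape[1]]=s
cv2.imwrite('pics/fin.png',cv2.cvtColor(c,cv2.COLOR_RGB2BGR))
```

```text
(no output)
```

View pics/fin.png

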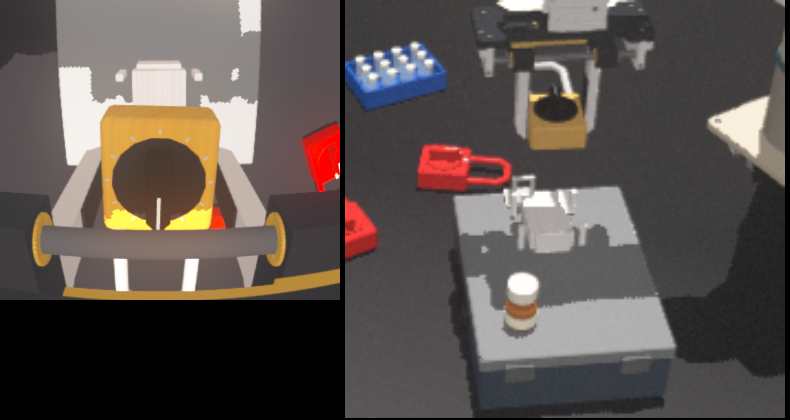

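The lock hangs level and dial up in the fingers at (555,120), shackle out, well above the empty rest. The jar and tray are undisturbed.

```bash
python3 -c "
from station import manip
print(manip.hand_in())"
```

```text
the job is handed in; nothing more can be done
None
```

I set the dial to the rib, drew the shackle open to its stop, and lifted the lock about 12 cm off the case; I handed the job in with it held level and dial up at 30 N, and the hand-in call returned no verdict.

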